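# Offer a polished ball in a dish, turned a quarter turn

### The arm

A 6-joint arm with a two-finger parallel gripper is mounted at the origin on the work surface. World frame = base frame: x ahead of the robot, y to its left, z up, the work surface at z = 0. Lengths are in mm, angles in rad, forces in N, time in s.
With the tool pointing down it reaches from about 300 to 775 mm from the base axis. Payload 14.6 kg.
Tool frame: the origin (TCP) lies at the very end of the fingers, on their centre line; the grasp point (between the pads) lies manip.grip_depth behind it (manip.grip_depth is the distance from the TCP to the grasp point, in mm); x points along the fingers, z is the direction in which the jaws open and shut, and the axes are right-handed (so a half turn about x gives the same grasp; the last joint's range is limited). The gripper opens to 94 mm and grips with 3 to 60 N. Pads are 16 mm wide; open, the fingers measure 119 mm over their backs; the gripper's body (75 mm by 177 mm) begins 78 mm behind the grasp point.
Start: joints at [-1.322, 0.3, 1.521, -0, 1.321, -0.067], TCP at [170.81, -522.794, 205.446] pointing down, gripper open.
Joint ranges: [-3.03, 3.03], [-0.79, 2.21], [0.23, 2.52], [-1.04, 4.18], [0, 3.07], [-2.55, 2.55]. Speed limits (rad/s): [2.22, 2.22, 2.57, 3.14, 3.14, 3.14].

### API

Orientations are given as [roll, pitch, yaw] about the fixed x, y, z axes, in that order (R = Rz(yaw) Ry(pitch) Rx(roll)).
In Python, from cell import manip gives the robot as it stands.
- The arm moves only by the tool step_arm, never from a script. Its argument "commands" is one flat list of numbers, 7 for each row, row after row: the shift along the tool's x, y, z in m, then the turn, a rotation vector about the tool's x, y, z in degrees, then the finger opening in m, from 0 to 0.094. A call has 1 to 5 rows; each row shifts and turns the commanded pose from where the row before left it, along the tool's axes as they then stand; what a row does not reach is not made up. A row lasts 1/8 s, in which the tool goes at most 62.5 mm and 10.7 degrees, less where a joint would pass 70% of its speed; a pose out of reach is approached as far as the arm can. A call with a gripper value outside its range is refused whole. The fingers move at their own pace and stop on an object; "squeeze" is the grip in N (left out, the last holds). Time passes only in rows, so rows that do not move let the fingers close. It gives the time, the measured TCP pose, the force and the opening at its end, in the units of the state.
- manip.read_state(): the state, without advancing time (a new reading comes with each control period).
- manip.camera(name): name is "scene" or "top" or "wrist"; returns the picture (384x512x3 uint8, red, green, blue); there is no depth.
- manip.camera_model(name): a dict with "intrinsics" (3x3 intrinsics, pixels), "k1" (the pictures are not rectified: a ray, as slopes to the right and down, at radius r is drawn at 1 + k1 r^2 times it, then the intrinsics apply), "origin" and "orientation" of the camera in the world; the wrist camera has in their place "tool_from_camera" (4x4, takes a point from camera to tool coordinates, whose origin is the TCP and whose axes are the tool frame's). Camera axes: x right, y up, looking along -z (the intrinsics and any distortion apply to the point x, -y, -z); pixel columns grow to the right and rows downward; lengths in mm; the calibration is good to about 2 mm. A picture is of the moment at which its call begins: read the wrist's pose just before it. camera_model takes no time and is no camera call.
- manip.sign_off(): hands the job in, once; it reports no verdict.
Trained networks look in the newest picture that a camera, given by its name, has taken for a name from the list of things; names that differ only in an ending like _2 or _b are one class to them, and where a whole thing is asked for, a point or a joint stands for the part that bears it (a point fixed in the world has none). Each returns a list of dicts, best first, with "score" (0 to 1); they miss things now and then, are a little off and sometimes report something else, mostly with a low value. They report only what shows in the picture. A call takes as long as a camera call. They do not tell look-alikes from the thing itself.
- manip.find_in(thing, camera): "centre" ([row, column] in pixels, amid what is visible of it).
- manip.outline_of(thing, camera): "pixels" (384x512 bool, what is visible of it) and "centre" ([row, column] in pixels, amid what is visible of it).
The state is a dict: "clock": time; "joints": joint angles; "qd": joint speeds; "effort": joint torques, N m; "eef_pos": TCP position; "eef_rot": TCP orientation; "wrist_force": force on the tool from outside, world axes, zero at the start; "moment": the same for the moment, N m; "finger_gap": finger opening in mm.
Only numpy, scipy, OpenCV 4.12 (cv2) and the standard library are available. Lean on these libraries where they do the work, as an engineer would, in place of code of your own. Each camera call takes 0.05 s, during which the arm holds its last target. There are 200 camera calls.

### The job

Collect the finished wooden ball from the polishing machine's catch tray and set it gently in the middle of the dish, letting go of it while the dish still stands on its mat. Then lift the dish by its handle block without turning it and, once it is clear of the mat, turn it a quarter turn (either way), so that the handle which lay along the mat points across it, keeping the dish level and the loose ball in its middle. Finish still holding the dish by its handle, level and still, about 12 cm above the table, and leave the other things where they are.

Things in the scene. Friction and masses are not known exactly. Their poses are not given: they have to be found in the camera images.
- catch_tray: Fixed polishing machine with open steel catch tray. Origin on the table under the spot round which the ball lies; z up. Tray walls 4 mm thick, 28 mm high, inner floor 4 mm above the table; inside it reaches 111 mm either way along x, 71 mm to +y, 106 mm to -y. The machine's grey housing (260 x 200 mm, 192 mm high) stands on the -y side, its face 125 mm from the origin.
- ball: The finished part: loose ball of plain wood, 40 mm diameter, about 26 g, lying in the catch tray among two black caps. It rolls, so use ball_center for its position.
- ball_center (a point): Centre of the ball: 20 mm above the tray floor at the start, within 20 mm of the catch_tray origin along its x and 15 mm along its y; 26 mm above the dish's underside when it rests in the middle of the dish. In the dish, keep fingertips no lower than 13 mm below this centre, so as not to touch the dish.
- mat: Fixed dark rubber mat, 260 mm along its x, 150 mm along its y, 4 mm thick; origin under its middle. It shows how the dish stood: at the start the dish's x lies along the mat's x.
- dish: Loose round aluminium dish with side handle, about 0.24 kg, on the mat. Origin at the middle of its underside, z up. Rim 62 mm radius, 17 mm high. On its -x side a flat bar (18 mm wide, top 16 mm up) leads to an upright steel handle block, which also stands on the mat. Most of the weight is in the block.
- dish_center (a point): Point on the dish's inside floor at its middle, 6 mm above its underside. Inside: flat to about 10 mm radius, then a slope of about 8 degrees to 45 mm radius, then steeper up to the rim.
- handle_top (a point): Middle of the handle block's top face, 55 mm above the dish's underside, 115 mm from the dish's middle along its -x. The block is 30 mm along the dish's x, 24 mm along its y; pinch it from above across its 24 mm.
- cap_a: Bystander: black round plastic cap, 34 mm diameter, 24 mm high, in the catch tray near its -x end. Origin at its underside. Leave it.
- cap_b: Bystander: like cap_a, near the tray's +x end. Leave it.
- tape_roll: Bystander: white roll of tape lying flat, 90 mm diameter, 24 mm high. Origin at its underside. Leave it.
- grip_handle: Bystander: grey wrapped racket grip 34 mm thick lying on the table along its x, from 200 mm behind its origin to 70 mm ahead. Leave it.
Not all that is in view belongs to the job. Of the things like the dish, leave any that is blue, orange or turquoise; of the rest the larger one is meant.

How it is judged (in metres and radians):
On the way, in this order (a step that is already met when the one before it is completed fails the run):
1. the ball lies in the middle of the dish, let go, the dish still standing on its mat (horizontal distance between ball_center and dish_center below 0.015 m and z of ball_center in the frame of dish between 0.018 and 0.035 m and contact force between ball and the fingers below 0.1 N and height (world z) of dish below 0.012 m and linear speed of ball below 0.05 m/s and contact force between dish and the fingers below 0.2 N), for 0.2 s.
2. the dish is lifted clear of the mat with the ball in its middle, not yet turned (horizontal distance between ball_center and dish_center below 0.015 m and z of ball_center in the frame of dish between 0.018 and 0.035 m and contact force between ball and the fingers below 0.1 N and height (world z) of dish above 0.03 m and contact force between dish and the fingers above 1 N and angle between the x axis of dish and the x axis of mat, either way round below 0.7 rad), for 0.1 s.
At the end, for the whole second after the job is handed in: The dish is held by the fingers and still, its underside 80 to 200 mm above the table, level within 0.12 rad (7 degrees), a quarter turn (within 8 degrees, either way) from the mat's long direction; the ball lies loose in it within 15 mm of its middle, not touched by the fingers (horizontal distance between ball_center and dish_center below 0.015 m and z of ball_center in the frame of dish between 0.018 and 0.035 m and contact force between ball and the fingers below 0.1 N and height (world z) of dish between 0.08 and 0.2 m and angle between dish's own z axis and vertical below 0.12 rad and angle between the x axis of dish and the x axis of mat, either way round above 1.43 rad and contact force between dish and the fingers above 1 N and linear speed of dish below 0.03 m/s and angular speed of dish below 0.15 rad/s); the arm keeps its last pose, push and grip.
It fails at once if the raised dish has the ball more than 25 mm from its middle, or no ball in it (height (world z) of dish above 0.03 m and (horizontal distance between ball_center and dish_center above 0.025 m or z of ball_center in the frame of dish above 0.045 m)).
It fails at once if the dish is tilted by more than 0.2 rad (11 degrees) (angle between dish's own z axis and vertical above 0.2 rad).
It fails at once if the ball is touched by the fingers in the raised dish (height (world z) of dish above 0.03 m and contact force between ball and the fingers above 0.3 N).
It fails at once if the ball is dropped into the dish from more than about 25 mm (loose over the dish at over 0.7 m/s) or pressed hard into it (over 30 N) ((linear speed of ball above 0.7 m/s and horizontal distance between ball_center and dish_center below 0.06 m and contact force between ball and the fingers below 0.1 N) or contact force between ball and dish above 30 N).
It fails at once if a bystander is moved by more than 30 mm (distance of any of cap_a, cap_b, tape_roll, grip_handle from where it was at the start of the episode above 0.03 m).
It also fails if it takes over 58 s, if anything falls off the work surface, if the arm or the gripper's body presses on something with over 40 N, if the wrist force passes 120 N, or if a joint passes its speed limit or range.

## Working session

There is one attempt and no reset: what is moved stays moved. The work goes in short steps, Python scripts to look and compute and a tool call to move; the robot and the scene stay as the last step left them, time stands still between calls to the robot, and variables do not carry over. Pictures are saved under pics/ and viewed, about 8 in all and at most 12, crops included, and the job is handed in when it is done.

Besides the shell and the picture viewer there is one more tool, called as a command line: name --argument value ..., lists and objects as JSON in quotes. step_arm: Moves the arm, as the interface text tells. Its arguments: {"type":"object","properties":{"commands":{"type":"array"},"squeeze":{"type":"number"}},"required":["commands"]}

```bash
mkdir -p pics; ls; cat > h.py <<'E'
import sys; sys.path.insert(0,'.')
import numpy as np, cv2
from cell import manip
from scipy.spatial.transform import Rotation as R
def cam(n):
    m=manip.camera_model(n)
    K=np.array(m['intrinsics']);k1=m['k1']
    if 'origin' in m:
        o=np.array(m['origin']);q=np.array(m['orientation'])
        Rm=q if q.shape==(3,3) else R.from_euler('xyz',q).as_matrix()
    else:
        s=manip.read_state();T=np.array(m['tool_from_camera'])
        Rt=R.from_euler('xyz',s['eef_rot']).as_matrix()
        Rm=Rt@T[:3,:3];o=Rt@T[:3,3]+np.array(s['eef_pos'])
    return K,k1,o,Rm
def px2w(c,rc,z):
    K,k1,o,Rm=c
    d=np.linalg.inv(K)@[rc[1],rc[0],1];d=d[:2]
    u=d.copy()
    for _ in range(20):u=d/(1+k1*(u@u))
    v=Rm@[u[0],-u[1],-1]
    return o+v*(z-o[2])/v[2]
def w2px(c,p):
    K,k1,o,Rm=c
    v=Rm.T@(np.array(p)-o);u=np.array([v[0],-v[1]])/-v[2];u=u*(1+k1*u@u)
    q=K@[u[0],u[1],1];return q[1],q[0]
E
python3 - <<'E'
from h import *
print(manip.read_state(), manip.grip_depth)
for n in ('scene','top','wrist'):
    im=manip.camera(n);cv2.imwrite(f'pics/{n}0.png',im[:,:,::-1]);m=manip.camera_model(n);print(n,m)
    if n=='wrist':continue
    c=cam(n)
    for t,z in (('ball',24),('dish',15),('mat',4),('tape_roll',24),('cap_a',28),('grip_handle',17),('handle_top',59),('catch_tray',20),('dish_center',10)):
        for r in manip.find_in(t,n)[:4]: print(t,round(r['score'],2),np.round(r['centre']),np.round(px2w(c,r['centre'],z)))
a=np.hstack([cv2.imread(f'pics/{n}0.png') for n in('scene','top')]);
E
```

```text
pics
{'clock': 0.0, 'joints': array([-1.32161868e+00,  3.00461640e-01,  1.52157710e+00, -4.72315046e-05,
        1.32071205e+00, -6.65972317e-02]), 'qd': array([ 0.00011678, -0.0003111 , -0.00032298, -0.00083128, -0.00230785,
        0.0014416 ]), 'effort': array([ 1.93064084e-04, -5.31810522e+01, -3.52739167e+01,  7.07167760e-02,
        2.44114827e-02, -9.92695573e-05]), 'eef_pos': array([ 170.72548089, -522.5523099 ,  204.89320966]), 'eef_rot': array([3.11447687, 1.56963729, 1.85946714]), 'wrist_force': array([-0.29195883, -0.26540623,  0.57225025]), 'moment': array([-0.0177451 , -0.00370509, -0.00354912]), 'finger_gap': 94.33437175183022} 18.8
scene {'intrinsics': array([[459.81131353,   0.        , 254.49805181],
       [  0.        , 459.81131353, 186.27516602],
       [  0.        ,   0.        ,   1.        ]]), 'k1': 0.01228167946257959, 'origin': array([ 896.91573683, -487.60648423, 1238.45872472]), 'orientation': array([0.55830517, 0.00259257, 0.53063531])}
ball 0.6 [299. 196.] [ 555. -225.   24.]
dish 0.82 [ 83. 301.] [430. 637.  15.]
dish 0.78 [158. 285.] [537. 314.  15.
[... 1734 characters left out ...]
nter 0.94 [175. 195.] [552. 335.  10.]
dish_center 0.69 [112. 332.] [ 774. -101.   10.]
dish_center 0.65 [207. 101.] [441. 629.  10.]
wrist {'intrinsics': array([[313.63984559,   0.        , 258.4847154 ],
       [  0.        , 313.63984559, 195.20163408],
       [  0.        ,   0.        ,   1.        ]]), 'k1': -0.008551184584566952, 'tool_from_camera': array([[ 7.52489396e-04,  2.62642499e-01, -9.64892922e-01,
        -1.79078459e+02],
       [-1.18272660e-04,  9.64893212e-01,  2.62642486e-01,
         7.62868352e+01],
       [ 9.99999710e-01, -8.35152331e-05,  7.57135337e-04,
        -1.47507487e-01],
       [ 0.00000000e+00,  0.00000000e+00,  0.00000000e+00,
         1.00000000e+00]])}
```

View pics/scene0.png

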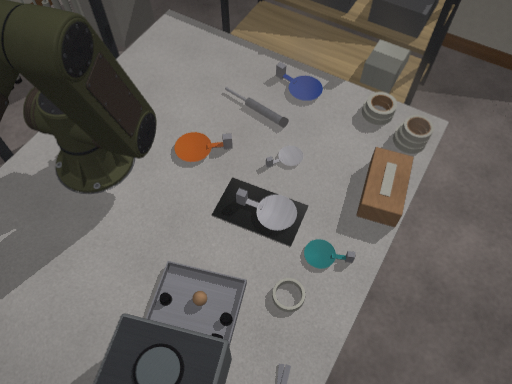

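View pics/top0.png

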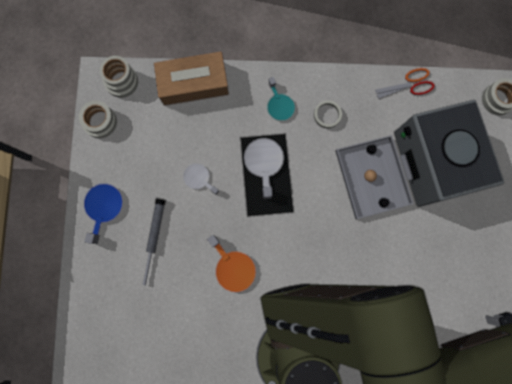

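Scene shows the target: grey dish at scene (212,277) / top (157,264), on the black mat, with its handle block at top (186,267). The small white dish at top (178,198) is a look-alike, as are the blue, orange and turquoise ones. Ball at top (175,370), caps at (149,371) and (203,384), housing to the right of the tray.

```bash
python3 - <<'E'
from h import *
for n in ('scene','top'):
    im=manip.camera(n);c=cam(n);hsv=cv2.cvtColor(im,cv2.COLOR_RGB2HSV)
    b=(hsv[:,:,0]<20)&(hsv[:,:,1]>80)&(hsv[:,:,2]>70)
    x,y={'scene':(200,298),'top':(370,175)}[n]
    m=np.zeros(b.shape,bool);m[y-14:y+14,x-14:x+14]=1
    p=np.argwhere(b&m);print(n,'ball',len(p),p.mean(0),px2w(c,p.mean(0),24))
    # mat : dark convex hull
    x,y={'scene':(260,210),'top':(267,175)}[n]
    m=np.zeros(b.shape,np.uint8);m[y-50:y+50,x-60:x+60]=1
    d=((im.max(2)<50)&(m>0)).astype(np.uint8)
    cs,_=cv2.findContours(d,0,2);k=max(cs,key=cv2.contourArea);h=cv2.convexHull(np.vstack([q for q in cs if cv2.contourArea(q)>30]))[:,0]
    w=np.array([px2w(c,(q[1],q[0]),4)[:2] for q in h],np.float32)
    r=cv2.minAreaRect(w);print('mat',r)
    for t,zz in (('dish',15),('ball',24)):
      for o in manip.outline_of(t,n)[:5]:
        print(t,round(o['score'],2),np.round(o['centre']),o['pixels'].sum(),np.round(px2w(c,o['centre'],zz)))
        if t=='dish' and abs(o['centre'][1]-{'scene':277,'top':265}[n])<20 and abs(o['centre'][0]-{'scene':210,'top':160}[n])<15:
            P=o['pixels'].astype(np.uint8);P=cv2.morphologyEx(P,cv2.MORPH_OPEN,cv2.getStructuringElement(2,(17,17)))
            cc=max(cv2.findContours(P,0,1)[0],key=cv2.contourArea)[:,0]
            w=np.array([px2w(c,(q[1],q[0]),21)[:2] for q in cc],np.float32);print('rim',cv2.minEnclosingCircle(w),cv2.fitEllipse(w))
    for o in manip.outline_of('handle_top',n): print('hb',round(o['score'],2),np.round(o['centre']))
E
```

```text
scene ball 159 [297.8490566  199.44025157] [ 561.78795275 -216.75383318   24.        ]
mat ((561.125244140625, 109.81005859375), (257.975830078125, 147.1918487548828), 6.5437517166137695)
dish 0.93 [208. 270.] 1308 [586. 127.  15.]
rim ((611.0330200195312, 123.48162841796875), 60.94875717163086) ((611.5173950195312, 122.20059967041016), (115.53657531738281, 119.1451187133789), 112.618896484375)
dish 0.86 [255. 322.] 857 [791.  66.  15.]
dish 0.81 [152. 194.] 1000 [268. 186.  15.]
dish 0.67 [159. 284.] 526 [538. 310.  15.]
dish 0.67 [ 84. 299.] 889 [425. 633.  15.]
ball 0.54 [298. 196.] 170 [ 554. -221.   24.]
hb 0.92 [ 84. 303.]
hb 0.9 [255. 320.]
hb 0.74 [161. 289.]
hb 0.7 [212. 276.]
hb 0.55 [146. 199.]
top ball 95 [175.35789474 370.17894737] [ 564.97295051 -219.09671719   24.        ]
mat ((563.0296630859375, 108.88793182373047), (253.46510314941406, 143.87298583984375), 6.797122001647949)
dish 0.95 [173. 202.] 545 [558. 315.  15.]
dish 0.82 [160. 265.] 1316 [607. 114.  15.]
rim ((615.3795776367188, 122.26283264160156), 62.6239013671875) ((615.657470703125, 121.87044525146484), (118.204833984375, 121.6570053100586), 167.2454833984375)
dish 0.72 [107. 280.] 612 [785.  70.  15.]
dish 0.7 [204. 101.] 1414 [450. 628.  15.]
dish 0.6 [270. 236.] 1420 [259. 196.  15.]
hb 0.85 [176. 196.]
hb 0.75 [268. 233.]
hb 0.74 [204. 101.]
hb 0.67 [161. 263.]
```

```bash
cat >> h.py <<'E'
def axes():
    s=manip.read_state();return np.array(s['eef_pos']),R.from_euler('xyz',s['eef_rot']).as_matrix()
def delta(tgt,jawyaw=None,n=1):
    """rows from the measured pose to tgt (tool down); jaw (tool z) line at jawyaw deg, nearest half turn"""
    p,M=axes();sh=M.T@(np.array(tgt)-p)/1000
    if jawyaw is None: rv=np.zeros(3)
    else:
        best=None
        for k in (0,180):
            a=np.radians(jawyaw+k);z=np.array([np.cos(a),np.sin(a),0]);x=np.array([0,0,-1.]);T=np.c_[x,np.cross(z,x),z]
            rv=R.from_matrix(M.T@T).as_rotvec(degrees=True)
            if best is None or np.linalg.norm(rv)<np.linalg.norm(best):best=rv
        rv=best
    print('shift',sh.round(4),'rotvec',rv.round(2),'per row turn about x',round(rv[0]/n,2))
    # rows, constant world step, turning axes
    step=(np.array(tgt)-p)/1000/n
    for i in range(n):
        print((M@R.from_rotvec(rv*i/n,degrees=True).as_matrix()).T@step .round(5))
E
python3 - <<'E'
from h import *
p,M=axes();print(p,M.round(3),manip.read_state()['clock'])
im=manip.camera('top');c=cam('top')
d=((im.max(2)<45)).astype(np.uint8)
for (r0,c0) in ((149,371),(203,384)):
    q=np.argwhere(d[r0-12:r0+12,c0-12:c0+12])+[r0-12,c0-12];print(len(q),q.mean(0),px2w(c,q.mean(0),20))
# tray corners by eye in top picture (rim 28mm): 
for q in ((152,337),(220,357),(137,396),(205,413)):print(q,px2w(c,q,28))
delta((563,-218,130),None,6)
E
```

```text
[ 170.81005778 -522.79223264  205.41093914] [[-0.     0.951  0.311]
 [ 0.     0.311 -0.951]
 [-1.     0.    -0.   ]] 1.45
69 [148.89855072 371.15942029] [ 652.12496738 -224.51933714   20.        ]
66 [202.5        383.63636364] [ 480.18109613 -261.95019018   20.        ]
(152, 337) [ 636.39857231 -112.8361598    28.        ]
(220, 357) [ 422.04205227 -175.21126349   28.        ]
(137, 396) [ 691.95199344 -303.23706966   28.        ]
(205, 413) [ 473.93937417 -352.3873429    28.        ]
shift [ 0.0754  0.4675 -0.1679] rotvec [0. 0. 0.] per row turn about x 0.0
[ 0.01256953  0.07791376 -0.02798811]
[ 0.01256953  0.07791376 -0.02798811]
[ 0.01256953  0.07791376 -0.02798811]
[ 0.01256953  0.07791376 -0.02798811]
[ 0.01256953  0.07791376 -0.02798811]
[ 0.01256953  0.07791376 -0.02798811]
```

```bash
python3 - <<'E'
from h import *
delta((563,-218,150),15,10)
E
```

```text
shift [ 0.0554  0.4675 -0.1679] rotvec [-86.91  -0.     0.  ] per row turn about x -8.69
[ 0.00553972  0.04674634 -0.01679349]
[ 0.00553974  0.04874714 -0.0095372 ]
[ 0.00553976  0.04962852 -0.00206191]
[0.00553978 0.04937025 0.00546073]
[0.00553981 0.04797826 0.01285798]
[0.00553984 0.04548451 0.01995995]
[0.00553987 0.04194628 0.02660358]
[0.00553991 0.0374448  0.03263628]
[0.00553994 0.03208345 0.03791954]
[0.00553997 0.02598535 0.04233203]
```

step_arm --commands '[0,0.0467,-0.0168,-8.7,0,0,0.06,0,0.0487,-0.0095,-8.7,0,0,0.06,0,0.0496,-0.0021,-8.7,0,0,0.06,0,0.0494,0.0055,-8.7,0,0,0.06,0,0.048,0.0129,-8.7,0,0,0.06]' --squeeze 15

```text
clock: 2.12
eef_pos: [368.0, -369.3, 205.6]
eef_rot: [-0.468, 1.57, -0.959]
wrist_force: [-0.7, -0.1, 1.0]
finger_gap: 60.5
```

step_arm --commands '[0,0.0455,0.02,-8.7,0,0,0.06,0,0.0419,0.0266,-8.7,0,0,0.06,0,0.0374,0.0326,-8.7,0,0,0.06,0.025,0.0321,0.0379,-8.7,0,0,0.06,0.03,0.026,0.0423,-8.7,0,0,0.06]'

```text
clock: 2.75
eef_pos: [564.2, -216.8, 150.3]
eef_rot: [-0.706, 1.569, -0.437]
wrist_force: [1.4, -0.6, 0.5]
finger_gap: 59.8
```

step_arm --commands '[0,0,0,0,0,0,0.06,0,0,0,0,0,0,0.06]'

```text
clock: 3.0
eef_pos: [562.5, -218.2, 150.8]
eef_rot: [-1.326, 1.571, -1.064]
wrist_force: [-0.9, -0.5, -0.1]
finger_gap: 59.8
```

```bash
cat >> h.py <<'E'
def ballfit(n,z,near=None,rad=80):
    c=cam(n);im=manip.camera(n);hsv=cv2.cvtColor(im,cv2.COLOR_RGB2HSV)
    b=((hsv[:,:,0]<20)&(hsv[:,:,1]>80)&(hsv[:,:,2]>60)).astype(np.uint8)
    nn,lab,st,ce=cv2.connectedComponentsWithStats(b)
    q=w2px(c,near);
    for i in range(1,nn):
        if st[i,4]>40 and np.hypot(ce[i][1]-q[0],ce[i][0]-q[1])<rad:
            cc=max(cv2.findContours((lab==i).astype(np.uint8),0,1)[0],key=cv2.contourArea)
            (u,v),r=cv2.minEnclosingCircle(cc)
            print(n,'ball blob',st[i,4],'enc',round(v,1),round(u,1),round(r,1),px2w(c,(v,u),z).round(1),'mean',px2w(c,ce[i][::-1],z).round(1))
    return im
E
python3 - <<'E'
from h import *
p,M=axes();print(p,M.round(3),manip.read_state()['clock'],manip.read_state()['finger_gap'])
im=ballfit('wrist',24,(563,-218,24));cv2.imwrite('pics/w1.png',im[:,:,::-1])
E
```

```text
[ 562.51558656 -218.20133437  150.81099451] [[ 0.    -0.259  0.966]
 [-0.     0.966  0.259]
 [-1.    -0.     0.   ]] 3.0 59.825090153679604
wrist ball blob 1160 enc 187.5 259.0 19.3 [ 562.6 -216.7   24. ] mean [ 562.6 -216.8   24. ]
```

View pics/w1.png

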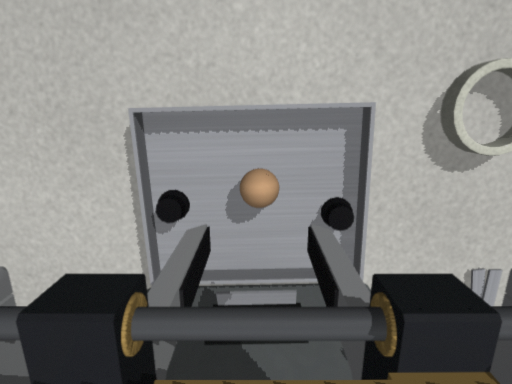

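The wrist picture shows the ball at (259,188), caps at (173,205) and (340,213), and the jaws parallel to the tray's x axis and clear of the caps. I'll lower over the ball.

step_arm --commands '[0.05,0.0013,0,0,0,0,0.06,0.045,0,0,0,0,0,0.06,0.03,0,0,0,0,0,0.06,0.0125,0,0,0,0,0,0.06,0,0,0,0,0,0,0.06]'

```text
clock: 3.68
eef_pos: [562.3, -217.2, 13.6]
eef_rot: [-0.708, 1.57, -0.446]
wrist_force: [1.2, 0.9, -0.3]
finger_gap: 60.0
```

step_arm --commands '[0,0,0,0,0,0,0.045,0,0,0,0,0,0,0.03,0,0,0,0,0,0,0.03,0,0,0,0,0,0,0.03]' --squeeze 10

```text
clock: 4.18
eef_pos: [562.8, -216.8, 13.7]
eef_rot: [-0.716, 1.569, -0.452]
wrist_force: [0.4, -0.5, 5.8]
finger_gap: 39.0
```

step_arm --commands '[-0.01,0,0,0,0,0,0.03,-0.03,0,0,0,0,0,0.03,-0.045,0,0,0,0,0,0.03,-0.04,0,0,0,0,0,0.03,0,0,0,0,0,0,0.03]'

```text
clock: 4.8
eef_pos: [563.5, -217.0, 141.6]
eef_rot: [-0.693, 1.565, -0.43]
wrist_force: [0.5, 0.5, -0.3]
finger_gap: 38.8
```

```bash
python3 - <<'E'
from h import *
p,M=axes();s=manip.read_state();print(p,s['finger_gap'],s['clock'])
im=ballfit('wrist',p[2]+11,p+[0,0,11],60)
delta((613,122,120),-83.3,12)
E
```

```text
[ 563.47923162 -217.03229286  141.55737272] 38.81042800142031 4.8
wrist ball blob 3588 enc 246.5 258.5 34.1 [ 563.4 -217.1  152.6] mean [ 563.4 -217.1  152.6]
shift [0.019  0.3139 0.1368] rotvec [-8.16e+01  2.00e-02  1.30e-01] per row turn about x -6.8
[0.00158302 0.0261543  0.01140241]
[0.00158742 0.02461986 0.01441911]
[0.00159142 0.02273901 0.01723291]
[0.00159494 0.02053822 0.0198042 ]
[0.00159795 0.01804844 0.0220968 ]
[0.0016004  0.01530472 0.02407847]
[0.00160225 0.01234565 0.02572132]
[0.00160347 0.00921287 0.02700223]
[0.00160406 0.00595046 0.02790318]
[0.001604   0.00260432 0.0284115 ]
[ 0.0016033  -0.00077847  0.02852002]
[ 0.00160196 -0.00415031  0.02822724]
```

step_arm --commands '[0,0.025,0.011,0,0,0,0.03,0,0.042,0.0183,0,0,0,0.03,0,0.05,0.0218,0,0,0,0.03,0,0.05,0.0218,0,0,0,0.03,0,0.05,0.0218,0,0,0,0.03]'

```text
clock: 5.48
eef_pos: [596.6, 19.4, 136.5]
eef_rot: [2.853, 1.568, 3.117]
wrist_force: [1.0, 0.1, -0.2]
finger_gap: 39.3
```

step_arm --commands '[0,0.045,0.0196,0,0,0,0.03,0,0.032,0.014,0,0,0,0.03,0,0.02,0.0085,0,0,0,0.03,0,0,0,0,0,0,0.03,0,0,0,0,0,0,0.03]'

```text
clock: 6.1
eef_pos: [612.5, 121.1, 137.6]
eef_rot: [-3.03, 1.57, -2.768]
wrist_force: [0.7, 0.2, -0.6]
finger_gap: 39.0
```

```bash
python3 - <<'E'
from h import *
p,M=axes();s=manip.read_state();print(p,s['finger_gap'],s['clock'])
im=manip.camera('wrist');c=cam('wrist')
np.save('w2.npy',im)
def pj(q):
    r=w2px(c,q);return (int(round(r[1])),int(round(r[0])))
v=im.copy()
for a in np.arange(0,360,10):cv2.circle(v,pj((613+62*np.cos(np.radians(a)),122+62*np.sin(np.radians(a)),21)),1,(255,0,0),-1)
y=np.radians(6.7);ux=np.array([np.cos(y),np.sin(y),0]);uy=np.array([-np.sin(y),np.cos(y),0])
for a in(-1,1):
  for b in (-1,1):
    cv2.circle(v,pj(np.array([613,122,59])-115*ux+15*a*ux+12*b*uy),2,(255,0,0),-1)
    cv2.circle(v,pj(np.array([562,109.4,4])+130*a*ux+75*b*uy),3,(0,255,0),-1)
cv2.imwrite('pics/w2.png',v[:,:,::-1])
E
```

```text
[612.52934774 121.10516896 137.56803998] 39.042309399075194 6.1
```

View pics/w2.png

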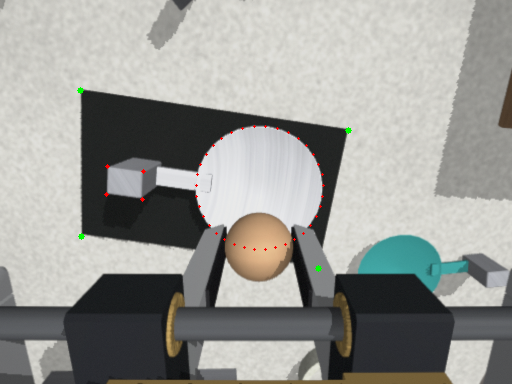

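Overlay matches closely: mat corners (81,90) and (348,130), rim circle round (260,188), handle-block top round (125,183); ball is held at (259,246). I'll refine the dish centre with a rim fit.

```bash
python3 - <<'E'
from h import *
from scipy.optimize import least_squares
c=cam('wrist');im=np.load('w2.npy');g=im.min(2).astype(float)
g=cv2.GaussianBlur(g,(0,0),1)
pts=[]
for a in np.arange(-40,165,4):
    if False: continue
    A=np.radians(a)
    best=[]
    for r in np.arange(50,74,.5):
        q=w2px(c,(613+r*np.cos(A),122+r*np.sin(A),21));best.append(cv2.getRectSubPix(g.astype(np.float32),(1,1),(q[1],q[0]))[0,0])
    d=np.gradient(best);i=np.argmin(d)
    if d[i]<-6: r=50+.5*i;pts.append((613+r*np.cos(A),122+r*np.sin(A)))
pts=np.array(pts)
f=least_squares(lambda v:np.hypot(*(pts-v[:2]).T)-v[2],(613,122,62),loss='soft_l1');print(len(pts),f.x,np.abs(f.fun).mean())
# handle block yaw: minAreaRect of mid-grey
w=im[155:205,95:165];d=(w.min(2)>70)
p,M=axes();print(p,M.round(3))
for q in ((167,107),(171,144),(199,142),(194,107)):print(px2w(c,q,59).round(1))
E
```

```text
52 [612.24009733 122.80845091  61.0832386 ] 0.9084614458776946
[612.59513868 120.96203334 137.72765494] [[-0.    -0.259  0.966]
 [-0.     0.966  0.259]
 [-1.    -0.    -0.001]]
[482.6 118.   59. ]
[513.  122.7  59. ]
[515.4  98.1  59. ]
[485.8  94.8  59. ]
```

step_arm --commands '[0.035,0.0013,0,0,0,0,0.03,0.035,0,0,0,0,0,0.03,0.025,0,0,0,0,0,0.03,0.014,0,0,0,0,0,0.03,0.006,0,0,0,0,0,0.03]'

```text
clock: 6.78
eef_pos: [612.4, 122.9, 22.7]
eef_rot: [-3.111, 1.571, -2.848]
wrist_force: [0.4, 0.2, -0.7]
finger_gap: 39.3
```

step_arm --commands '[0.0015,0,0,0,0,0,0.03,0,0,0,0,0,0,0.03,0,0,0,0,0,0,0.03]'

```text
clock: 7.15
eef_pos: [612.6, 123.5, 22.1]
eef_rot: [-0.139, 1.57, 0.125]
wrist_force: [-0.2, -0.8, 0.3]
finger_gap: 39.3
```

```bash
python3 - <<'E'
from h import *
p,M=axes();s=manip.read_state();print(p,s['finger_gap'],s['clock'],s['wrist_force'])
E
```

```text
[612.62043973 123.54696427  22.10816253] 39.27686971107864 7.15 [-0.17229539 -0.83741443  0.29974952]
```

step_arm --commands '[0.0015,-0.0007,0,0,0,0,0.03,0,0,0,0,0,0,0.03,0,0,0,0,0,0,0.03]' --squeeze 4

```text
clock: 7.52
eef_pos: [612.5, 122.8, 20.0]
eef_rot: [-0.218, 1.571, 0.046]
wrist_force: [0.7, 0.0, 0.6]
finger_gap: 39.4
```

step_arm --commands '[0,0,0,0,0,0,0.041,0,0,0,0,0,0,0.044,0,0,0,0,0,0,0.05,0,0,0,0,0,0,0.058,0,0,0,0,0,0,0.06]'

```text
clock: 8.15
eef_pos: [612.5, 122.8, 19.9]
eef_rot: [-2.536, 1.571, -2.272]
wrist_force: [-0.2, -0.2, 0.3]
finger_gap: 59.6
```

step_arm --commands '[0,0,0,0,0,0,0.06,0,0,0,0,0,0,0.06,0,0,0,0,0,0,0.06,0,0,0,0,0,0,0.06]'

```text
clock: 8.65
eef_pos: [612.5, 122.8, 20.0]
eef_rot: [-0.825, 1.571, -0.562]
wrist_force: [-0.7, -0.6, 0.1]
finger_gap: 60.1
```

step_arm --commands '[-0.01,0,0,0,0,0,0.06,-0.03,0,0,0,0,0,0.06,-0.04,0,0,0,0,0,0.06,-0.05,0,0,0,0,0,0.06,0,0,0,0,0,0,0.06]'

```text
clock: 9.28
eef_pos: [614.2, 123.1, 155.0]
eef_rot: [-0.119, 1.563, 0.144]
wrist_force: [-0.0, -0.7, 0.2]
finger_gap: 60.2
```

```bash
python3 - <<'E'
from h import *
s=manip.read_state();p,M=axes();print(p,s['finger_gap'],s['clock'],s['wrist_force'])
im=ballfit('wrist',30,(612.4,122.4,30),60);cv2.imwrite('pics/w3.png',im[:,:,::-1])
c=cam('wrist');y=np.radians(6.7);h=np.array([612.4,122.4,0])-115*np.array([np.cos(y),np.sin(y),0]);print('handle',h)
ballfit('top',30,(612.4,122.4,30),20)
ballfit('scene',30,(612.4,122.4,30),20)
h[2]=150
a=np.radians(-83.3);z=np.array([np.cos(a),np.sin(a),0]);x=np.array([0,0,-1.]);T=np.c_[x,np.cross(z,x),z]
rv=R.from_matrix(M.T@T).as_rotvec(degrees=True);print(rv)
n=10
for i in range(n):print((M@R.from_rotvec(rv*i/n,degrees=True).as_matrix()).T@((h-p)/1000/n).round(4))
E
```

```text
[614.1678574  123.06493654 154.98178911] 60.23399891530177 9.275 [-0.0494855 -0.7311069  0.2413427]
wrist ball blob 1138 enc 189.0 255.9 19.2 [612.5 122.9  30. ] mean [612.4 122.8  30. ]
handle [498.1853753  108.98286523   0.        ]
scene ball blob 113 enc 209.5 276.5 6.0 [610.9 124.2  30. ] mean [611.5 123.4  30. ]
[98.3934395   0.36906309 -0.3364286 ]
[ 0.00041023  0.00166939 -0.01156784]
[ 0.00041735 -0.00033168 -0.01168271]
[ 0.0004256  -0.00232295 -0.01145394]
[ 0.00043474 -0.00424582 -0.01088825]
[ 0.00044452 -0.00604374 -0.01000228]
[ 0.00045463 -0.00766381 -0.0088221 ]
[ 0.00046478 -0.00905836 -0.00738242]
[ 0.00047468 -0.01018637 -0.00572561]
[ 0.00048403 -0.01101466 -0.0039004 ]
[ 0.00049255 -0.01151885 -0.00196048]
```

View pics/w3.png

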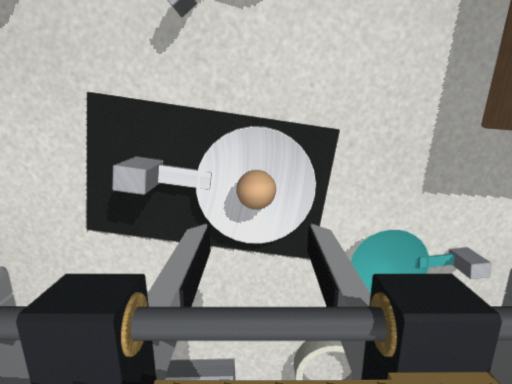

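The ball lies in the middle of the dish at (256,189), released; the dish hasn't moved on the mat. Next I'll turn the tool and go above the handle block.

step_arm --commands '[0,0.0017,-0.0116,9.84,0,0,0.06,0,-0.0003,-0.0117,9.84,0,0,0.06,0,-0.0023,-0.0115,9.84,0,0,0.06,0,-0.0042,-0.0109,9.84,0,0,0.06,0,-0.006,-0.01,9.84,0,0,0.06]'

```text
clock: 10.05
eef_pos: [553.5, 115.8, 148.6]
eef_rot: [-2.42, 1.568, -3.021]
wrist_force: [-0.3, 0.2, -0.5]
finger_gap: 59.7
```

step_arm --commands '[0,-0.0077,-0.0088,9.84,0,0,0.06,0,-0.0091,-0.0074,9.84,0,0,0.06,0,-0.0102,-0.0057,9.84,0,0,0.06,0,-0.011,-0.0039,9.84,0,0,0.06,0,-0.0115,-0.002,9.84,0,0,0.06]'

```text
clock: 10.68
eef_pos: [495.4, 108.8, 148.8]
eef_rot: [-1.537, 1.569, -2.996]
wrist_force: [0.1, 0.3, -0.6]
finger_gap: 60.0
```

step_arm --commands '[0,0,0,0,0,0,0.05,0,0,0,0,0,0,0.05,0,0,0,0,0,0,0.05]'

```text
clock: 11.05
eef_pos: [496.6, 108.9, 149.6]
eef_rot: [-1.54, 1.57, -2.992]
wrist_force: [-0.9, -0.2, -0.3]
finger_gap: 50.1
```

```bash
python3 - <<'E'
from h import *
s=manip.read_state();p,M=axes();print(p,M.round(4),s['finger_gap'],s['clock'],s['joints'].round(2))
im=ballfit('wrist',30,(612.4,122.4,30),60);c=cam('wrist')
y=np.radians(6.7);ux=np.array([np.cos(y),np.sin(y),0]);uy=np.array([-np.sin(y),np.cos(y),0])
v=im.copy()
def pj(q):
    r=w2px(c,q);return (int(round(r[1])),int(round(r[0])))
D=np.array([612.4,122.6,0])
for a in(-1,1):
  for b in (-1,1):
    v=cv2.circle(v,pj(D+[0,0,59]-115*ux+15*a*ux+12*b*uy),2,(255,0,0),-1)
for a in np.arange(0,360,10):cv2.circle(v,pj(D+62*np.cos(np.radians(a))*ux+62*np.sin(np.radians(a))*uy+[0,0,21]),1,(255,0,0),-1)
cv2.imwrite('pics/w4.png',cv2.resize(v[:,:,::-1],None,fx=1.5,fy=1.5))
delta(np.array([498.2,109.2,34]),-83.3,1)
E
```

```text
[496.58407501 108.94325537 149.64103395] [[-5.000e-04  9.929e-01  1.187e-01]
 [-1.000e-04  1.187e-01 -9.929e-01]
 [-1.000e+00 -5.000e-04  0.000e+00]] 50.14159355673545 11.05 [ 0.14  0.26  1.7  -0.    1.17  1.6 ]
wrist ball blob 1592 enc 61.8 258.5 23.3 [613.  123.2  30. ] mean [613.1 122.8  30. ]
shift [ 1.157e-01  1.700e-03 -1.000e-04] rotvec [ 0.09 -0.    0.02] per row turn about x 0.09
[ 1.15699350e-01  1.70399617e-03 -6.37228418e-05]
```

View pics/w4.png

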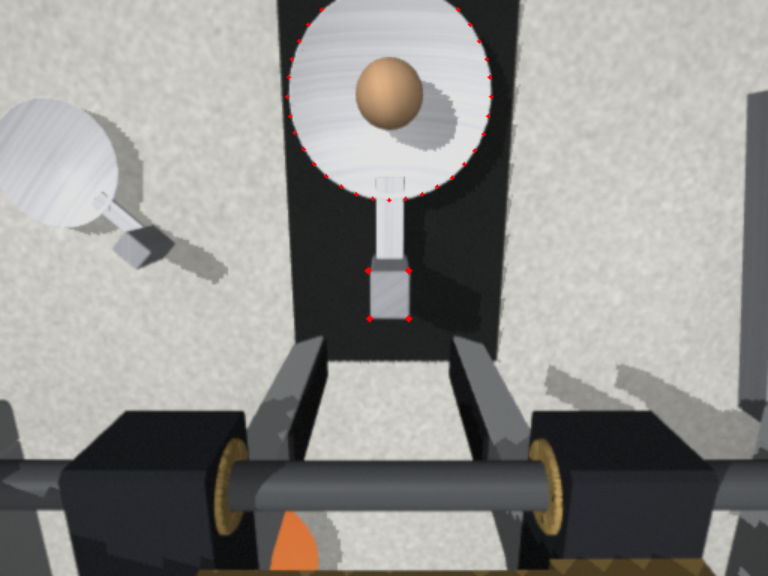

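Block (1.5x picture, (389,295)) is squarely between the jaws, and the overlay agrees with it. I'll descend and pinch it.

step_arm --commands '[0.045,0.0017,0,0,0,0,0.05,0.04,0,0,0,0,0,0.05,0.025,0,0,0,0,0,0.05,0.0145,0,0,0,0,0,0.05,0,0,0,0,0,0,0.05]' --squeeze 15

```text
clock: 11.72
eef_pos: [497.9, 109.1, 25.0]
eef_rot: [-1.523, 1.57, -2.977]
wrist_force: [0.2, 0.3, 0.9]
finger_gap: 50.3
```

step_arm --commands '[0,0,0,0,0,0,0.04,0,0,0,0,0,0,0.032,0,0,0,0,0,0,0.028,0,0,0,0,0,0,0.026,0,0,0,0,0,0,0.024]'

```text
clock: 12.35
eef_pos: [498.2, 109.0, 25.6]
eef_rot: [0.893, 1.57, -0.561]
wrist_force: [-0.4, -1.5, 0.9]
finger_gap: 23.9
```

step_arm --commands '[0,0,0,0,0,0,0.022,0,0,0,0,0,0,0.018,0,0,0,0,0,0,0.015]' --squeeze 30

```text
clock: 12.72
eef_pos: [498.2, 109.0, 25.6]
eef_rot: [0.976, 1.571, -0.478]
wrist_force: [-0.2, -3.3, 3.7]
finger_gap: 23.8
```

step_arm --commands '[0,0,0,0,0,0,0.015,0,0,0,0,0,0,0.015]' --squeeze 50

```text
clock: 12.98
eef_pos: [498.2, 109.0, 25.6]
eef_rot: [0.963, 1.57, -0.491]
wrist_force: [-0.8, -4.0, 5.0]
finger_gap: 23.4
```

```bash
python3 - <<'E'
from h import *
s=manip.read_state();p,M=axes();print(p,M.round(4),s['finger_gap'],s['clock'],s['wrist_force'],s['moment'])
ballfit('wrist',30,(612.4,122.4,30),90)
E
```

```text
[498.17713752 109.02402067  25.59167432] [[ 3.000e-04  9.932e-01  1.165e-01]
 [-1.000e-04  1.165e-01 -9.932e-01]
 [-1.000e+00  2.000e-04  2.000e-04]] 23.38160081611361 12.975 [-0.84371741 -4.02517596  5.01976839] [-0.76217493  0.12617693 -0.10366897]
wrist ball blob 4653 enc 29.4 258.4 41.7 [612.9 122.8  30. ] mean [611.6 122.7  30. ]
```

step_arm --commands '[-0.001,0,0,0,0,0,0.015,-0.002,0,0,0,0,0,0.015,-0.003,0,0,0,0,0,0.015,-0.002,0,0,0,0,0,0.015,-0.001,0,0,0,0,0,0.015]'

```text
clock: 13.65
eef_pos: [498.1, 109.2, 34.6]
eef_rot: [1.723, 1.571, 0.269]
wrist_force: [-1.0, 0.8, -2.0]
finger_gap: 23.7
```

```bash
python3 - <<'E'
from h import *
s=manip.read_state();p,M=axes();print(p,s['finger_gap'],s['clock'],s['wrist_force'],s['moment'])
im=ballfit('wrist',39,(612.4,122.4,39),90);cv2.imwrite('pics/w5.png',im[:,:,::-1])
ballfit('scene',39,(612.4,122.4,39),30)
E
```

```text
[498.10283548 109.16952093  34.61670262] 23.73880660401384 13.65 [-1.02810795  0.83771318 -1.95920203] [-0.01306706  0.14516664  0.04989621]
wrist ball blob 4652 enc 29.3 258.3 41.7 [612.9 123.   39. ] mean [611.5 122.9  39. ]
scene ball blob 116 enc 208.4 276.9 6.1 [612.2 123.6  39. ] mean [611.7 123.6  39. ]
```

View pics/w5.png

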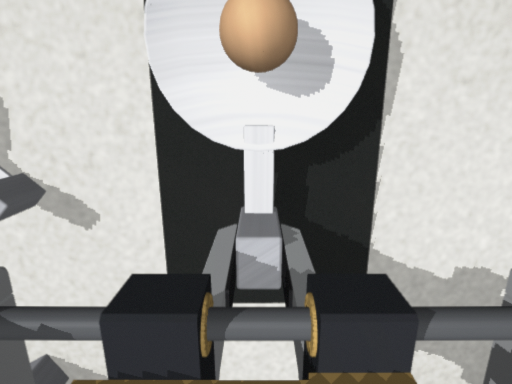

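The ball sits still at (258,30) and the dish hangs level in the jaws. I'll lift on smoothly.

step_arm --commands '[-0.002,0,0,0,0,0,0.015,-0.004,0,0,0,0,0,0.015,-0.006,0,0,0,0,0,0.015,-0.008,0,0,0,0,0,0.015,-0.008,0,0,0,0,0,0.015]'

```text
clock: 14.38
eef_pos: [498.1, 109.2, 63.2]
eef_rot: [1.652, 1.57, 0.198]
wrist_force: [-0.9, 0.5, -2.4]
finger_gap: 23.6
```

step_arm --commands '[-0.008,0,0,0,0,0,0.015,-0.009,0,0,0,0,0,0.015,-0.009,0,0,0,0,0,0.015,-0.009,0,0,0,0,0,0.015,-0.009,0,0,0,0,0,0.015]'

```text
clock: 15.0
eef_pos: [498.1, 109.1, 107.1]
eef_rot: [1.171, 1.571, -0.283]
wrist_force: [0.6, -0.0, -2.8]
finger_gap: 23.8
```

step_arm --commands '[-0.009,0,0,0,0,0,0.015,-0.008,0,0,0,0,0,0.015,-0.008,0,0,0,0,0,0.015,-0.006,0,0,0,0,0,0.015,-0.003,0,0,0,0,0,0.015]'

```text
clock: 15.62
eef_pos: [498.1, 109.2, 140.8]
eef_rot: [1.668, 1.571, 0.214]
wrist_force: [-0.3, -0.3, -2.6]
finger_gap: 23.9
```

step_arm --commands '[-0.001,0,0,0,0,0,0.015,0,0,0,0,0,0,0.015,0,0,0,0,0,0,0.015]'

```text
clock: 16.0
eef_pos: [498.0, 109.1, 141.2]
eef_rot: [-1.605, 1.57, -3.059]
wrist_force: [0.7, 0.0, -2.3]
finger_gap: 23.6
```

```bash
python3 - <<'E'
from h import *
s=manip.read_state();p,M=axes();print(p,M.round(4),s['finger_gap'],s['clock'],s['wrist_force'],s['moment'],s['joints'].round(3))
D=p+115*np.array([M[0,1],M[1,1],0]);D[2]=p[2]+4.4
im=ballfit('wrist',D[2],D,90);print(D)
ballfit('scene',D[2],D,30)
# rows: rotate world +5deg about dish centre D; tool at -115 along tool y from D
r=np.array([0,-115,0.])
for d in (1,2,3,4,5,6): 
    # world +d about z == tool -d about x
    Rd=R.from_rotvec([-d,0,0],degrees=True).as_matrix();print(d,((Rd@r)-r).round(2))
E
```

```text
[497.97641142 109.12553576 141.23007703] [[-4.000e-04  9.932e-01  1.166e-01]
 [-0.000e+00  1.166e-01 -9.932e-01]
 [-1.000e+00 -4.000e-04 -0.000e+00]] 23.560189792535198 16.0 [ 0.73528086  0.04247483 -2.31229871] [-0.05498923  0.09381357  0.03956132] [0.144 0.275 1.71  0.    1.157 1.598]
wrist ball blob 4653 enc 29.2 258.0 41.8 [612.8 123.1 145.6] mean [611.4 122.9 145.6]
[612.19257728 122.52946659 145.63007703]
scene ball blob 129 enc 189.5 278.4 6.6 [612.  124.2 145.6] mean [611.2 124.  145.6]
1 [0.   0.02 2.01]
2 [0.   0.07 4.01]
3 [0.   0.16 6.02]
4 [0.   0.28 8.02]
5 [ 0.    0.44 10.02]
6 [ 0.    0.63 12.02]
```

step_arm --commands '[0,0,0.00201,-1,0,0,0.015,0,7e-05,0.00401,-2,0,0,0.015,0,0.00016,0.00602,-3,0,0,0.015,0,0.00028,0.00802,-4,0,0,0.015,0,0.00044,0.01002,-5,0,0,0.015]'

```text
clock: 16.73
eef_pos: [505.5, 79.7, 141.5]
eef_rot: [0.512, 1.571, -0.676]
wrist_force: [-0.5, 0.8, -3.0]
finger_gap: 23.6
```

```bash
cat > chk.py <<'E'
from h import *
s=manip.read_state();p,M=axes();print(p,'yaw',np.degrees(np.arctan2(M[1,1],M[0,1])),s['clock'],s['finger_gap'],s['joints'].round(2))
D=p+115*np.array([M[0,1],M[1,1],0]);D[2]=p[2]+4.4;print('dish',D)
ballfit('wrist',D[2],D,90)
E
python3 chk.py
```

```text
[505.46664755  79.72832459 141.4539597 ] yaw 21.896372233571906 16.725 23.6495492559962 [ 0.08  0.28  1.7  -0.    1.16  1.27]
dish [612.17053239 122.61516356 145.8539597 ]
wrist ball blob 4660 enc 29.5 258.4 41.8 [612.6 123.1 145.9] mean [611.3 122.7 145.9]
```

Dish centre and ball stayed put (within 0.2 mm). Continuing the turn.

step_arm --commands '[0,0.00028,0.00802,-4,0,0,0.015,0,0.00044,0.01002,-5,0,0,0.015,0,0.00044,0.01002,-5,0,0,0.015,0,0.00044,0.01002,-5,0,0,0.015,0,0.00044,0.01002,-5,0,0,0.015]'

```text
clock: 17.4
eef_pos: [532.1, 40.1, 141.4]
eef_rot: [-2.055, 1.571, -2.826]
wrist_force: [-0.2, 0.1, -2.1]
finger_gap: 23.6
```

step_arm --commands '[0,0.00044,0.01002,-5,0,0,0.015,0,0.00044,0.01002,-5,0,0,0.015,0,0.00044,0.01002,-5,0,0,0.015,0,0.00044,0.01002,-5,0,0,0.015,0,0.00044,0.01002,-5,0,0,0.015]'

```text
clock: 18.02
eef_pos: [574.5, 13.9, 141.4]
eef_rot: [-1.463, 1.571, -1.798]
wrist_force: [0.8, -0.0, -2.1]
finger_gap: 24.0
```

step_arm --commands '[0,0.00044,0.01002,-5,0,0,0.015,0,0.00044,0.01002,-5,0,0,0.015,0,0.00044,0.01002,-5,0,0,0.015,0,0.00028,0.00802,-4,0,0,0.015,0,0.00016,0.00602,-3,0,0,0.015]'

```text
clock: 18.65
eef_pos: [617.9, 7.7, 141.2]
eef_rot: [-2.612, 1.571, -2.564]
wrist_force: [-0.3, 0.6, -2.1]
finger_gap: 23.8
```

step_arm --commands '[0,0.00012,0.00401,-2,0,0,0.015,0,2e-05,0.00201,-1,0,0,0.015,0,0,0.00201,-1,0,0,0.015,0,0,0,0,0,0,0.015,0,0,0,0,0,0,0.015]'

```text
clock: 19.27
eef_pos: [625.6, 8.4, 141.5]
eef_rot: [3.106, 1.571, -3.061]
wrist_force: [0.9, 0.1, -2.5]
finger_gap: 24.0
```

```bash
python3 chk.py
```

```text
[625.59643217   8.41226163 141.46867792] yaw 96.6717592036083 19.275 23.984183424202794 [-0.05  0.52  1.36 -0.    1.26 -0.16]
dish [612.23559483 122.63348569 145.86867792]
wrist ball blob 4731 enc 30.8 258.5 41.9 [612.1 122.9 145.9] mean [612.2 121.7 145.9]
```

step_arm --commands '[0,0,0,0,0,0,0.015,0,0,0,0,0,0,0.015,0,0,0,0,0,0,0.015,0,0,0,0,0,0,0.015]'

```text
clock: 19.82
eef_pos: [625.7, 8.4, 141.4]
eef_rot: [-0.172, 1.571, -0.055]
wrist_force: [0.6, 0.3, -2.7]
finger_gap: 23.9
```

```bash
python3 chk.py; python3 - <<'E'
from h import *
a=manip.camera('wrist');b=manip.camera('scene');cv2.imwrite('pics/f.png',np.hstack([a[::2,::2],b[60:252,150:406]])[:,:,::-1])
E
```

```text
[625.67558441   8.38834643 141.44859314] yaw 96.69123843648485 19.825 23.85017932389795 [-0.05  0.52  1.36 -0.    1.26 -0.16]
dish [612.27591529 122.60502152 145.84859314]
wrist ball blob 4734 enc 30.8 258.5 41.9 [612.2 122.9 145.8] mean [612.2 121.7 145.8]
```

View pics/f.png

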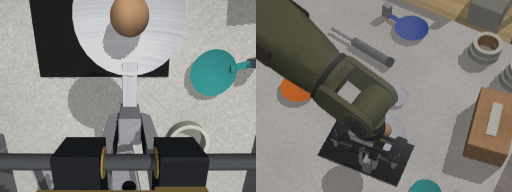

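The dish is held level across the mat, with the ball in its middle (left picture, (129,16)) and at rest. Handing in.

```bash
python3 -c "
from h import *
print(manip.sign_off())"
```

```text
the job is handed in; nothing more can be done
None
```

I handed the job in at about 20 s of the 58 s; the hand-in gave no verdict. The ball went from the catch tray into the middle of the dish and was let go there. I then pinched the dish by its handle block at 50 N, lifted it without turning, and turned it 90° about its own centre, so the ball was hardly disturbed.

My last checks, about 0.5 s apart, agreed with each other:
- **Turn:** the tool is 90.0° from the mat direction I measured.
- **Height:** the dish's underside is about 120 mm above the table, worked out from the tool height because it was not seen directly.
- **Ball:** its centre is within about 1 mm of the dish's middle, and it was not moving.
- **Grip:** the fingers hold steady at 23.9 mm on the 24 mm block, and the dish looks level in the wrist picture.

In the final scene picture the arm hides most of the dish, so the last check rests on the wrist camera alone. In the earlier ball-in-dish check, my colour search in the top camera missed the ball; the scene and wrist cameras both found it and agreed to within about 2 mm. I did not re-measure the bystanders at the end, but nothing was touched that I could see.

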